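# Index the sample wheel to the reading head

## Task

On the bench reader, turn the wheel by pushing on its spokes with a fingertip, gently and either way round, until the conical flask stands still centred under the reading head; then press the white key on the key box right down and let it go. Leave all the vessels standing in their seats untouched, do not press the key before the flask is under the head, and do not disturb the other things on the bench.

Things in the scene. Friction and masses are not known exactly. Their poses are not given: they have to be found in the camera images.
- wheel: Aluminium wheel, four spokes 90 deg apart along its +x, +y, -x, -y; vertical axle. Turns either way without stops, stays where left (friction 0.22 N m, some 1.6 N at a spoke's end). Origin on the axle at bench height. Each spoke has a round grey seat centred 85 from the axle (outer diameter 58, inner 50, rim 40 above the bench, floor 22); one seat is empty. Hub radius 26, 55 high.
- spoke0 (a point): Point on the bare outer end of the wheel's +x spoke, mid-width, 145 from the axle, 62 above the bench. Beyond the seat the spoke steps up on a short post to a bare level bar 12 wide and 14 tall (55 to 69 above the bench) that ends 160 from the axle, with free air below it from 122 out.
- spoke1 (a point): The same on the +y spoke.
- spoke2 (a point): The same on the -x spoke.
- spoke3 (a point): The same on the -y spoke.
- read_head (a point): Centre of the underside (104 above the bench) of the reading head: a black cylinder of diameter 44 hanging over the seat circle, 85 from the axle, on the wheel's far side from the robot. z up; x points outwards from the axle.
- stand: Fixed grey stand of the reader, origin on the axle at bench height: round foot of radius 75, 12 tall, under the wheel; along its +x a strip 12 tall to a column 30 x 30, 190 from the axle, and back from it the head's arm, 22 wide, top 160 above the bench.
- flask: The conical white plastic (labware) flask: foot diameter 44, tapering to a neck of 20 with a 26 lip, 61 tall, 50 g, loose in a seat. Origin at the centre of its underside (22 above the bench), z up. Any of three seats may hold it.
- jar: Straight white plastic jar with screw cap, diameter 44, 45 tall, loose in a seat. Origin at the centre of its underside.
- beaker: Open white plastic beaker, rim diameter 44, 50 tall, loose in a seat. Origin at the centre of its underside.
- key (a joint): Travel of the key: 0 up, 0.006 m fully down; a spring, 4 N fully down. Counts as pressed beyond 0.004; it springs back up.
- key_top (a point): Centre of the top of the round white push key (diameter 28), which points up, on the key box.
- keybox: Fixed white box 100 x 85 and 50 tall that carries the key; to the left or right of the wheel. Origin at the centre of its underside.
- stirrer: Fixed white stirrer plate 100 x 85 and 51 tall, on the other side of the wheel from the key box. Not used.
- reagent: Bystander: amber bottle, diameter 56, 120 tall; origin at its underside.
- woodblock: Bystander: wooden block 80 x 50 x 35; origin at its underside.
- dish: Bystander: closed clear dish, diameter 90, 14 tall; origin at its underside.
- spatula: Bystander: spatula 170 long lying on the bench.
- weight: Bystander: steel weight, diameter 36, 50 tall; origin at its underside.
- mortar: Bystander: white ceramic bowl, diameter 80, 45 tall; origin at its underside.
Not all that is in view belongs to the job. What is shaped like the beaker but green is not meant.

How it is judged:
By the outcome, as a careful person would: the job done as asked, in the order asked, and still so for the second after the job is handed in, with the robot touching nothing.
It also fails if it takes over 61 s, if anything falls off the work surface, if the arm or the gripper's body presses on something with over 40 N, if the wrist force passes 120 N, or if a joint passes its speed limit or range.

## Robot

A 6-joint arm with a two-finger parallel gripper is mounted at the origin on the work surface. World frame = base frame: x ahead of the robot, y to its left, z up, the work surface at z = 0. Lengths are in m, angles in rad, forces in N, time in s.
With the tool pointing down it reaches from about 0.325 to 0.775 m from the base axis. Payload 5.5 kg.
Tool frame: the origin (TCP) lies between the finger pads; the fingertips stand 8 mm ahead of it and the grasp point (between the pads) lies 11 mm behind it (tcp_to_tips is the distance from the TCP to the fingertips, in m); z points along the fingers, y is the line along which they close (so a half turn about z gives the same grasp; the last joint's range is limited). The gripper opens to 88 mm and grips with 3 to 60 N. Pads are 20 mm wide; open, the fingers measure 115 mm over their backs; the gripper's body (75 mm by 178 mm) begins 61 mm behind the grasp point.
Start: joints at [1.24, 0.091, 1.231, -0, 1.82, -0.057], TCP at [0.162, 0.578, 0.231] pointing down, gripper open.
Joint ranges: [-2.87, 2.87], [-0.86, 2.18], [0.17, 2.46], [-1.51, 4.65], [0.06, 2.69], [-2.65, 2.65]. Speed limits (rad/s): [2.57, 2.57, 3.01, 3.14, 3.14, 3.14].

## Interface

Orientations are given as a unit quaternion [w, x, y, z].
In Python, from bench import * gives the robot as it stands. Calls block until the motion is done:
- move_to(position, orientation): joint-space move of the TCP to a pose.
- move_l(position, speed=0.15, orientation=None): straight line of the TCP; orientation=None keeps the orientation; speed is the mean speed in m/s.
- movej(angles): joint-space move.
- gripper_open() and close(): open the fingers fully, or close them until they stop; the grip force is fixed at half the most.
- hold(seconds).
- inverse_kinematics(position, orientation): joint angles nearest the present ones, or None.
- state(): the state.
- get_image(name): name is "side" or "top"; returns a dict with "frame" (420x560x3 uint8, blue, green, red), "depth" (420x560 float32, m along the optical axis (not along the pixel's ray), 0 where there is no reading), "camera_matrix" (3x3 intrinsics, pixels), "view" (4x4, takes a point from world to camera coordinates). Camera axes: x right, y up, looking along -z (the intrinsics and any distortion apply to the point x, -y, -z); pixel columns grow to the right and rows downward; lengths in m; the calibration is good to about 2 mm. A picture is of the moment at which its call begins.
A pose or a line that the arm cannot do raises IKError and nothing moves.
- job_done(): hands the job in; it is judged then, once.
The state is a dict: "time": time; "joint_pos": joint angles; "dq": joint speeds; "joint_torque": joint torques, N m; "ee_pos": TCP position; "ee_rot": TCP orientation; "ft_force": force on the tool from outside, world axes, zero at the start; "moment": the same for the moment, N m; "finger_gap": finger opening in m; "finger_force": force on a finger pad.
Only numpy, scipy, OpenCV 4.12 (cv2) and the standard library are available. Lean on these libraries where they do the work, as an engineer would, in place of code of your own. Each camera call takes 0.05 s, during which the arm holds its last target. There are 200 camera calls.

## Working session

There is one attempt and no reset: what is moved stays moved. The work goes in short steps, each a Python script; the robot and the scene stay as the last script left them, time stands still between calls to the robot, and variables do not carry over. Pictures are saved under pics/ and viewed, at most 10 in all, crops included, and the job is handed in when it is done.

```bash
mkdir -p pics; ls
cat > h.py <<'E'
from bench import *
import numpy as np, cv2
def snap(n,f=None):
    g=get_image(n)
    if f: cv2.imwrite(f,g["frame"])
    return g
def cam(g):
    V=np.array(g["view"]);K=np.array(g["camera_matrix"]);return V,K
def ray(g,u,v):
    V,K=cam(g);d=np.linalg.inv(K)@[u,v,1];d=np.array([d[0],-d[1],-d[2]])
    R=V[:3,:3];return -R.T@V[:3,3],R.T@d
def onz(g,u,v,z):
    o,d=ray(g,u,v);return o+d*(z-o[2])/d[2]
def dep(g,u,v):
    o,d=ray(g,u,v);return o+d*g["depth"][int(v),int(u)]
def proj(g,p):
    V,K=cam(g);c=V[:3,:3]@np.array(p)+V[:3,3];q=K@[c[0],-c[1],-c[2]];return q[:2]/q[2]
E
python3 - <<'E'
from h import *
a=snap("top","pics/top.png");b=snap("side","pics/side.png")
for g in(a,b):
    print(np.round(g["view"],3),g["camera_matrix"],[k for k in g])
np.savez("a.npz",**{k:a[k] for k in a});s=state();print(s["time"],s["ee_rot"],s["finger_gap"])
E
```

```text
pics
[[ 0.003 -1.     0.02   0.018]
 [ 0.997  0.005  0.074 -0.534]
 [-0.074  0.019  0.997 -0.94 ]
 [ 0.     0.     0.     1.   ]] [[391.25179755   0.         275.79740047]
 [  0.         391.25179755 209.35772844]
 [  0.           0.           1.        ]] ['frame', 'depth', 'camera_matrix', 'view']
[[ 0.68  -0.733  0.001 -0.356]
 [ 0.36   0.335  0.871 -0.277]
 [-0.639 -0.592  0.492 -0.698]
 [ 0.     0.     0.     1.   ]] [[386.93579385   0.         278.80233452]
 [  0.         386.93579385 208.56299008]
 [  0.           0.           1.        ]] ['frame', 'depth', 'camera_matrix', 'view']
0.1 [-1.67923654e-04  1.36486954e-01  9.90641472e-01 -8.70171192e-04] 0.08782026055394394
```

View pics/top.png

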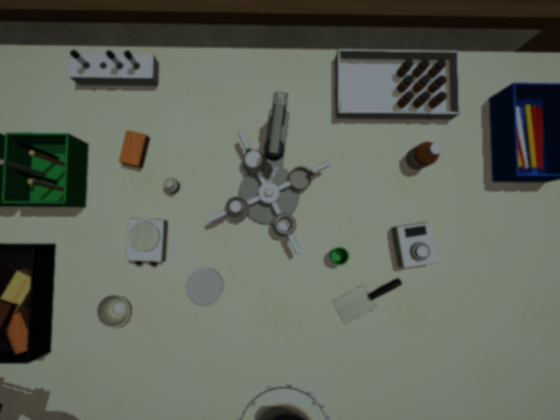

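View pics/side.png

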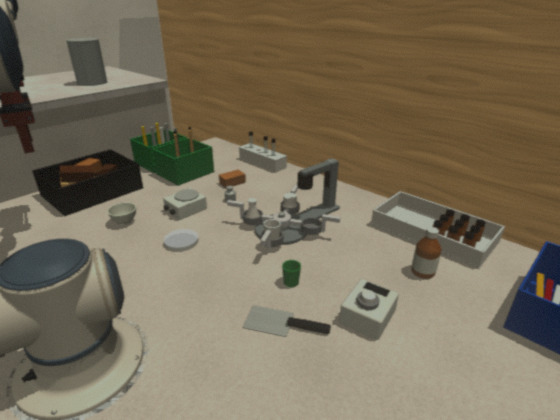

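The top view shows the wheel hub at about (268,192). Its seats are at (254,160), (300,180), (284,226) and (236,207), and the head is near (275,150). The key box is at (415,245) with its key at (420,251), the stirrer is at (146,240), and there is a green decoy cup at (339,256). The flask could be any of those four seats, so I'm taking close crops of both views.

Run:
```python
from h import *
a=cv2.imread("pics/top.png")[120:265,195:345];b=cv2.imread("pics/side.png")[150:255,215:350]
f=lambda i:np.clip(cv2.resize(i,(400,400*i.shape[0]//i.shape[1]),interpolation=cv2.INTER_CUBIC).astype(float)*1.6,0,255).astype(np.uint8)
A,B=f(a),f(b);h=max(len(A),len(B));o=np.zeros((h,800,3),np.uint8);o[:len(A),:400]=A;o[:len(B),400:]=B
cv2.imwrite("pics/crop.png",o)
```

```text
(no output)
```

View pics/crop.png

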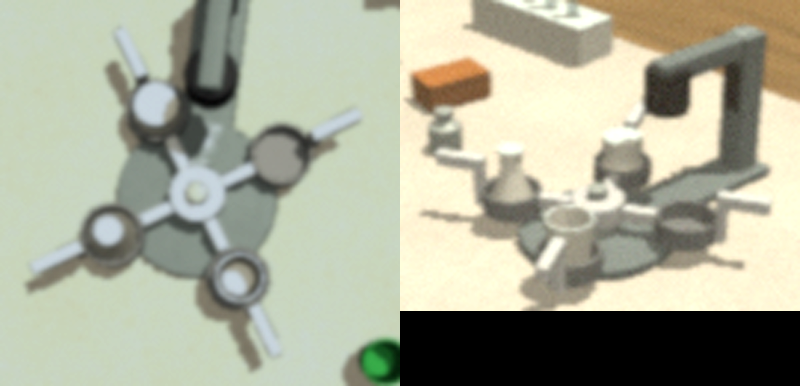

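The flask is the conical vessel in the left seat, at top (236,207) and side crop (510,185). The capped jar is at top (254,160), the beaker at (284,226), the seat at (300,180) is empty, and the green cup is a decoy. Next I'll measure the wheel, head and key geometry.

```bash
cat >> h.py <<'E'
def cloud(g):
    v,u=np.mgrid[0:420,0:560];V,K=cam(g);z=g["depth"]
    p=np.stack([(u-K[0,2])/K[0,0]*z,-(v-K[1,2])/K[1,1]*z,-z],-1)
    return (p-V[:3,3])@V[:3,:3]
def bars(g,c):
    """bare spoke bars seen from the top: angle of each, by rays onto z=.069"""
    v,u=np.mgrid[0:420,0:560];P=cloud(g);V,K=cam(g)
    d=np.stack([(u-K[0,2])/K[0,0],-(v-K[1,2])/K[1,1],-np.ones(u.shape)],-1)@V[:3,:3];o=-V[:3,:3].T@V[:3,3]
    W=o+d*((.069-o[2])/d[...,2])[...,None]
    r=np.hypot(*(W[...,:2]-c).transpose(2,0,1))
    m=((r>.125)&(r<.172)&(P[...,2]>.05)&(P[...,2]<.09)&(g["depth"]>0)).astype(np.uint8)
    n,l,s,_=cv2.connectedComponentsWithStats(m);out=[]
    for i in range(1,n):
        if s[i,4]>15:
            q=W[l==i][:,:2];w=q.mean(0)-c
            out.append((s[i,4],np.degrees(np.arctan2(w[1],w[0])),q.mean(0),q))
    return sorted(out,key=lambda t:t[1])
E
cat > m.py <<'E'
from h import *
a=snap("top")
P=cloud(a);c=onz(a,268.5,192.5,.055)[:2];print("hub",c)
B=bars(a,c)
for b in B:print(b[0],round(b[1],2),b[2].round(4),np.hypot(*(b[2]-c)).round(4))
if len(B)==4:
    # axle: intersection of the lines joining opposite bars
    p=[b[2] for b in B];A=np.array([p[2]-p[0],-(p[3]-p[1])]).T;t=np.linalg.solve(A,p[1]-p[0]);c=p[0]+t[0]*(p[2]-p[0]);print("axle",c)
def reg(name,g,x0,x1,y0,y1,z0,z1):
    P=cloud(g);m=(P[...,0]>x0)&(P[...,0]<x1)&(P[...,1]>y0)&(P[...,1]<y1)&(P[...,2]>z0)&(P[...,2]<z1)&(g["depth"]>0)
    q=P[m];r=cv2.minAreaRect(q[:,:2].astype(np.float32));print(name,len(q),q.mean(0).round(4),r)
reg("arm",a,.55,.9,-.15,.15,.145,.175)
g=P[251,420];print("key px",g,P[245,400],P[262,410],onz(a,420,251,g[2]))
k=(P[...,2]>g[2]-.004)&(P[...,2]<g[2]+.006)&(abs(P[...,0]-g[0])<.04)&(abs(P[...,1]-g[1])<.04);q=P[k];print("keytop",len(q),q.mean(0),q.max(0)-q.min(0))
for n,(u,v) in dict(flask=(236,207),jar=(254,160),beak=(284,226)).items():print(n,P[v,u].round(4))
E
python3 m.py
```

```text
hub [0.57117427 0.03845038]
76 -153.99 [ 0.444  -0.0236] 0.1415
78 -63.58 [ 0.6347 -0.0893] 0.1427
79 25.87 [0.7003 0.1011] 0.1435
81 115.4 [0.5101 0.167 ] 0.1424
axle [0.57239028 0.03885247]
arm 857 [0.7012 0.023  0.1581] ((0.7060400247573853, 0.024953510612249374), (0.041485339403152466, 0.14011363685131073), 86.11270141601562)
key px [ 0.43485277 -0.31334159  0.07117105] [ 0.4482008  -0.27457809  0.04862164] [ 0.40813967 -0.29763254  0.04859633] [ 0.43485277 -0.31334159  0.07117105]
keytop 111 [ 0.434587   -0.31629176  0.0716172 ] [0.02558188 0.02565136 0.00823148]
flask [0.5341 0.1126 0.0833]
jar [0.6458 0.0728 0.0699]
beak [4.929e-01 4.000e-04 2.600e-02]
```

```bash
cat >> h.py <<'E'
C=np.array([.5724,.0389]);Q=[0,.70711,.70711,0];Z=.058
def pt(a,r=.143,z=Z):
    a=np.radians(a);return [C[0]+r*np.cos(a),C[1]+r*np.sin(a),z]
def sweep(a0,a1,speed=.07,step=10,tag=True):
    for a in np.linspace(a0,a1,max(1,int(np.ceil(abs(a1-a0)/step)))+1)[1:]:
        move_l(pt(a),speed)
        if tag:print(round(a,1),np.round(state()["ft_force"],1),end="; ")
    print(round(state()["time"],2))
E
cat > head.py <<'E'
from h import *
for n in("top","side"):
    g=snap(n);P=cloud(g);m=(P[...,0]>.55)&(P[...,0]<.9)&(abs(P[...,1])<.12)&(P[...,2]>.153)&(P[...,2]<.168)&(g["depth"]>0)
    q=P[m][:,:2]
    # arm centre line: per-x mid of the y extent
    vx,vy,x0,y0=cv2.fitLine(q.astype(np.float32),cv2.DIST_HUBER,0,.01,.01).ravel()
    w=q-C;print(n,len(q),"dir",np.degrees(np.arctan2(vy,vx)),"mean dir",np.degrees(np.arctan2(*w.mean(0)[::-1])),cv2.minAreaRect(q.astype(np.float32)))
E
python3 - <<'E'
from h import *
exec(open("head.py").read())
close();move_to(pt(-138,z=.2),Q);print(state()["time"],state()["finger_gap"])
move_l(pt(-138),.15);print(np.round(state()["ft_force"],1))
sweep(-138,-246-12)
E
```

```text
top 696 dir -7.0852866 mean dir -6.976273375920841 ((0.7068057656288147, 0.023007065057754517), (0.030711369588971138, 0.1387912929058075), 82.9764175415039)
side 203 dir -8.366945 mean dir -8.93645695935119 ((0.7077009081840515, 0.017271874472498894), (0.033011067658662796, 0.1373230218887329), 87.66522979736328)
4.0917 0.0004627929521401471
[ 0.7  0.3 -0.1]
-148.0 [-0.1 -0.3  0.3]; -158.0 [ 0.  -0.1  0.2]; -168.0 [-0.   0.3  0.1]; -178.0 [-0.6  0.   1. ]; -188.0 [ 0.2 -0.2 -0.5]; -198.0 [-0.7 -0.6 -0.4]; -208.0 [-0.4 -0.7 -0.4]; -218.0 [-0.3  0.2  0.3]; -228.0 [-1.2 -0.2  0.2]; -238.0 [-0.2 -0.6  0.2]; -248.0 [-0.   0.5 -0.2]; -258.0 [-0.3 -0.7 -0.5]; 11.29
```

Run:
```python
from h import *
g=snap("top","pics/t2.png")
for b in bars(g,C):print(b[0],round(b[1],2),b[2].round(4),np.hypot(*(b[2]-C)).round(4))
```

```text
79 -174.29 [0.4316 0.0248] 0.1415
80 -84.41 [ 0.5862 -0.1026] 0.1422
72 5.76 [0.714  0.0532] 0.1423
```

View pics/t2.png

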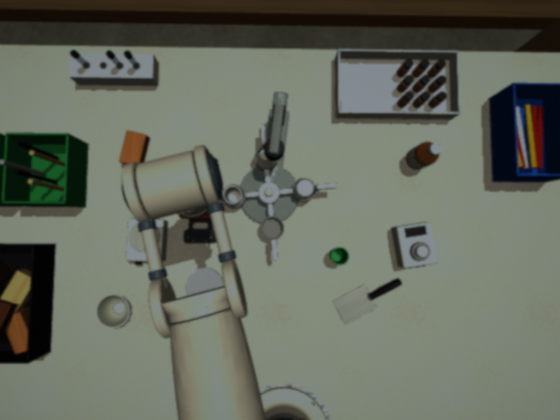

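The wheel followed the finger. The flask spoke is now at about +5.7° and the head at about −7°, so I'll finish the stroke, back off and check.

```bash
cat > chk.py <<'E'
from h import *
import sys
t=sys.argv[1]
g=snap("top",f"pics/{t}a.png");A=[]
for b in bars(g,C):
    print(b[0],round(b[1],2),np.hypot(*(b[2]-C)).round(4))
exec(open("head.py").read())
s=snap("side");cv2.imwrite(f"pics/{t}b.png",np.clip(np.hstack([cv2.resize(s["frame"][140:260,210:370],None,fx=2.5,fy=2.5,interpolation=2),cv2.resize(g["frame"][80:200,200:360],None,fx=2.5,fy=2.5,interpolation=2)])*1.6,0,255).astype(np.uint8))
for z in(.083,.053,.104,.16):
    r=.085;print(z,[np.round(proj(s,[C[0]+r*np.cos(a),C[1]+r*np.sin(a),z]),1) for a in np.radians([-9,-7])])
print(state()["time"])
E
python3 - <<'E'
from h import *
sweep(-258,-270.7,.05)
move_l(pt(-258),.15);move_l(pt(-250,r=.2,z=.2),.25);q=state()["joint_pos"]
movej([1.24, 0.091, 1.231, 0, 1.82, -0.057])
E
python3 chk.py c1
```

```text
-264.4 [-0.1  0.   0.4]; -270.7 [-0.1  0.2  0.8]; 12.28
83 -97.06 0.1422
82 83.02 0.1422
78 172.98 0.1417
top 695 dir -7.1119685 mean dir -6.964812183878388 ((0.7093066573143005, 0.022326644510030746), (0.034654464572668076, 0.13452208042144775), 80.55180358886719)
side 201 dir -7.808831 mean dir -8.976693173205032 ((0.7071570754051208, 0.017728907987475395), (0.033345479518175125, 0.13570939004421234), 86.94384002685547)
0.083 [array([304.4, 194.2]), array([303.7, 193.9])]
0.053 [array([304. , 203.6]), array([303.3, 203.2])]
0.104 [array([304.6, 187.6]), array([303.9, 187.2])]
0.16 [array([305.3, 169.1]), array([304.6, 168.8])]
15.3833
```

View pics/c1b.png

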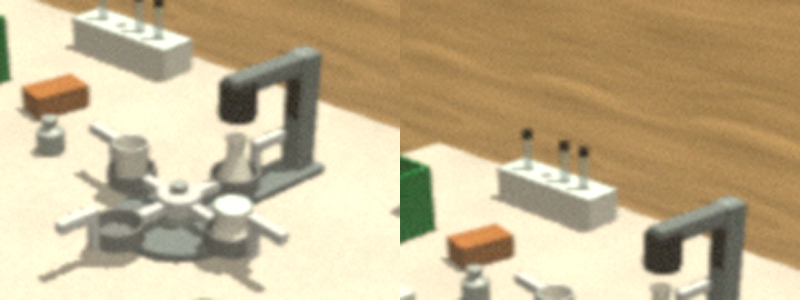

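In the side crop, the flask neck (238,138) stands directly below the head (238,100), and the flask spoke measures −7.0° against −7.0° for the head. One sub-pixel side check of head against flask before pressing.

Run:
```python
from h import *
S=[get_image("side")["frame"].mean(2) for _ in range(6)];f=np.mean(S,0)
for v in range(172,214,2):print(v,f[v,292:322].astype(int))
```

```text
172 [149 149 150 149 146 126  94  64  57  62  69  78  84  82  79  73  66  63
  59  56  56  56  58  56  57  57  57  55  58  58]
174 [152 151 152 151 141 103  57  37  40  44  47  52  54  55  53  50  44  42
  39  35  41  47  54  66  75  87 103 122 126 113]
176 [153 153 152 152 141 101  53  32  31  33  34  38  36  39  38  35  34  33
  32  32  51  89 120 135 141 145 147 151 149 148]
178 [153 153 150 150 141 101  54  32  33  31  32  31  31  31  32  30  32  33
  33  31  68 121 147 151 152 152 151 152 152 152]
180 [153 152 151 151 141 100  53  32  32  32  31  32  32  29  32  31  33  31
  30  36  70 122 148 151 151 152 152 153 153 152]
182 [151 151 150 147 128  86  49  33  32  32  32  33  32  32  32  33  30  30
  31  37  75 125 147 151 153 154 152 152 153 153]
184 [151 150 150 145 123  82  44  30  34  32  32  33  31  32  30  32  32  31
  33  38  74 125 147 151 152 153 153 153 153 153]
186 [150 149 149 148 135  97  54  35  33  32  33  32  32  34  32  32  31  32
  32  57 102 136 150 153 153 154 153 152 153 152]
188 [149 148 147 148 144 135 111  86  67  51  41  38  36  35  36  37  45  53
  72  9
[... 866 characters left out ...]
111 122 132 120
  95  83  87 100 124 144 150 151 152 151 146 136]
204 [150 150 150 146 138 122 107  95  91  92  96  99 103 113 120 120 115  98
  82  77  85  98 119 139 144 138 121 105  87  76]
206 [151 148 130  99  70  60  67  80  90  95  99 102 110 118 121 120 113  93
  71  70  82  91  91  90  82  71  65  64  61  62]
208 [147 130  97  64  57  64  79  88  93  97 102 109 117 120 122 122 119 108
  83  61  68  84  77  65  63  68  71  70  70  71]
210 [144 125  92  68  66  77  83  90  95 100 106 114 119 120 121 122 121 114
  97  80  80  78  74  75  85  94  98  98  98  97]
212 [132 124 113 106  96  84  75  78  85  91  97 102 103 104 105 106 100  90
  79  70  66  72  87  96  98  97  98  98  97  99]
```

Head centre is at column 304.7 and flask lip centre at about 304, against an expected offset of about 0.4 px, so they agree to roughly 1 mm. Now pressing the key.

Run:
```python
from h import *
k=[.4346,-.3155]
move_to(k+[.2],Q);move_l(k+[.088],.15);f0=state()["ft_force"][2];print(state()["time"],f0)
z=.084
while z>.066:
    z-=.001;move_l(k+[z],.02);hold(.1);f=state()["ft_force"][2]-f0;print(round(z-.008,3),round(f,1),round(state()["ee_pos"][2]-.008,4))
    if f>8:break
hold(.3);move_l(k+[.2],.1);print(state()["time"],np.round(state()["ft_force"],1))
```

```text
19.85 0.37769075983017
0.075 -1.3 0.0751
0.074 0.3 0.074
0.073 -1.6 0.073
0.072 0.4 0.0722
0.071 1.3 0.0712
0.07 1.3 0.0701
0.069 2.3 0.0691
0.068 3.6 0.0681
0.067 3.5 0.0671
0.066 4.9 0.0663
0.065 8.9 0.0662
25.5667 [ 1.5 -0.4 -0.6]
```

The force rose from 0.072 m and hit a hard stop at 0.066 m, which is the full 6 mm travel. One final check of the wheel before handing in.

Run:
```python
from h import *
g=snap("top");P=cloud(g)
for b in bars(g,C):print(round(b[1],2))
P=cloud(snap("side"));m=(np.hypot(P[...,0]-.4346,P[...,1]+.3155)<.012);print("key z",np.median(P[m][:,2]))
print(state()["time"]);print(job_done())
```

```text
-97.06
83.01
172.98
key z 0.20196560752745407
25.6667
the job is handed in; nothing more can be done
None
```

The flask stands under the reading head, within about 1 mm as measured in the images; the key was then pressed right down and let go (I did not confirm by image that it sprang back up), and the job was handed in at 25.7 s.

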